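# Wind the drain valve shut with its loose crank

### The arm

A 7-joint arm with a two-finger parallel gripper is mounted at the origin on the work surface. World frame = base frame: x ahead of the robot, y to its left, z up, the work surface at z = 0. Lengths are in m, angles in rad, forces in N, time in s.
With the tool pointing down it reaches from about 0.4 to 0.85 m from the base axis. Payload 6.9 kg.
Tool frame: the origin (TCP) lies midway between the tips of the shut fingers; the grasp point (between the pads) lies 19 mm behind it (ctrl.pinch_z is the distance from the TCP to the grasp point, in m); z points along the fingers, y is the line along which they close (so a half turn about z gives the same grasp; the last joint's range is limited). The gripper opens to 85 mm and grips with 20 to 120 N. Pads are 22 mm wide; open, the fingers measure 114 mm over their backs; the gripper's body (76 mm by 85 mm) begins 54 mm behind the grasp point. The pads swing forward as they close: fully open they stand 13 mm farther back than shut.
Start: joints at [1.341, 0.507, -0.238, 1.5, 0.126, 1.149, -0.155], TCP at [0.206, -0.59, 0.231] pointing down, gripper open.
Joint ranges: [-3.08, 3.08], [-0.24, 2.05], [-1.43, 1.35], [0, 2.5], [-1.52, 4.66], [0.17, 1.96], [-2.89, 2.89]. Speed limits (rad/s): [2.39, 2.39, 3.14, 3.14, 3.14, 3.14, 3.14].

### API

Orientations are given as a rotation vector (axis times angle).
In Python, from bench import ctrl, cams gives the robot as it stands.
- The arm moves only by the tool apply_moves, never from a script. Its argument "motion" is a list of rows, each an object of numbers: "hand": the gripper's target within -1 to 1 (shut at 1, half-way at 0, fully open at -1); "dx", "dy", "dz": the shift along the tool's x, y, z in m; "wx", "wy", "wz": the turn, a rotation vector about the tool's x, y, z in degrees. In form: [{"hand": .., "dx": .., "dy": .., "dz": .., "wx": .., "wy": .., "wz": ..}, ...]. A call has 1 to 12 rows; each row is the pose to reach, as a shift and turn from the pose commanded when the call began, along the tool's axes at that moment; what a row does not reach only later rows make up. A row lasts 1/12 s, in which the tool goes at most 41.7 mm and 7.16 degrees, less where a joint would pass 70% of its speed; a pose out of reach is approached as far as the arm can. A call with a gripper value outside its range is refused whole. The fingers move at their own pace and stop on an object; the grip force is fixed at half the most. Time passes only in rows, so rows that repeat a pose let the fingers close. It gives the time, the measured TCP pose, the force, the opening and the grip force at its end, in the units of the state.
- ctrl.state(): the state, without advancing time (a new reading comes with each control period).
- cams.snapshot(name): name is "side" or "top"; returns a dict with "color" (480x640x3 uint8, red, green, blue), "mtx" (3x3 intrinsics, pixels), "extrinsics" (4x4, takes a point from camera to world coordinates). Camera axes: x right, y up, looking along -z (the intrinsics and any distortion apply to the point x, -y, -z); pixel columns grow to the right and rows downward; lengths in m; the calibration is good to about 2 mm. A picture is of the moment at which its call begins. There is no depth.
- ctrl.hand_in(): hands the job in; it is judged then, once.
The state is a dict: "clock": time; "joint_positions": joint angles; "qvel": joint speeds; "joint_torque": joint torques, N m; "position": TCP position; "orientation": TCP orientation; "ft_force": force on the tool from outside, world axes, zero at the start; "ft_torque": the same for the moment, N m; "gripper_width": finger opening in m; "grasp_force": force on a finger pad.
Only numpy, scipy, OpenCV 4.12 (cv2) and the standard library are available. Lean on these libraries where they do the work, as an engineer would, in place of code of your own. Each camera call takes 0.05 s, during which the arm holds its last target. There are 200 camera calls.

### The job

The drain valve has been left partly open. Fit the loose crank onto the valve's square spindle, fully down on its collar, and wind it clockwise, round and round, until the valve is shut and snug on its seat, then let go and leave the crank in place. Go by feel: do not ram the crank onto the spindle or force the valve past its seat, and leave the things standing around where they are.

Things in the scene. Friction and masses are not known exactly. Their poses are not given: they have to be found in the camera images.
- valve: Brass gate valve in a fixed 0.3 m run of 40 mm grey pipe, held by clips and an elbow at each end that goes down through the shelf. Origin on the work surface (the black shelf top) under the valve; x along the pipe, z up. The pipe is 76 mm tall at most; from the middle a bonnet and gland nut rise to a round collar (22 mm) and, on it, the upright square spindle.
- spindle_foot (a point): Centre of the top face of the collar at the foot of the square, 132 mm above the shelf, z up (x, y as the valve's: the square does not follow them). The spindle is 12 mm square and stands 30 mm above this point; its top 3 mm taper to 8 mm square. Its flats may face any way and turn with the spindle; it takes about 0.15 N m to turn (2 to 3 N at the crank's knob). A fitted crank's underside rests on this collar.
- gate (a joint): Height of the valve's gate above its seat in m: 0 is first touch, about 0.005 to 0.009 at the start. It falls 4 mm for each full clockwise turn of the spindle (seen from above). The gate's face is rubber: past 0 the resistance rises by about 1.1 N m per radian of spindle (7 N at the knob per 0.4 rad). 6 to 12 N at the knob is snug; about 20 N, 0.7 mm past 0, is too much. It stays where it is left.
- crank: Loose steel crank, about 0.2 kg, lying with its knob upright. Origin at the centre of the underside of its hub; x points along the bar to the knob, z up. Hub: a block 26 mm square and 34 mm tall, flats along x and y, with a 13.8 mm square hole right through it along z (0.9 mm play a side on the spindle, about 9 degrees either way). Bar: 20 mm wide, 8 mm thick, level with the hub's underside. The hub fits in four ways, a quarter turn apart.
- crank_knob (a point): Middle of the crank's grey plastic knob: an upright cylinder 22 mm across, from 9.5 to 56 mm above the crank's underside, 66 mm from the hub's centre along x; this point is 34 mm above the underside. The knob turns freely on its pin.
- cave: Bystander: tan ceramic fish cave, a half-round tube 110 mm long, 60 mm wide, 50 mm tall. Origin at the centre of its underside, x along it.
- tub: Bystander: white plastic tub with a twist cap, 68 mm across, 66 mm tall. Origin at the centre of its underside.
- dish: Bystander: glass petri dish, 90 mm across, 16 mm tall. Origin at the centre of its underside.
- tweezers: Bystander: stainless tweezers lying flat, 165 mm long, 4 mm thick. Origin near the middle of their length on the underside, x along them towards the points.
Mind the look-alikes: they are no part of the job. Several things look just like the crank: the one meant starts farthest to the robot's left.

How it is judged:
By the outcome, as a careful person would: the job done as asked, in the order asked, and still so for the second after the job is handed in, with the robot touching nothing.
It also fails if it takes over 72 s, if anything falls off the work surface, if the arm or the gripper's body presses on something with over 40 N, if the wrist force passes 120 N, or if a joint passes its speed limit or range.

## Working session

There is one attempt and no reset: what is moved stays moved. The work goes in short steps, Python scripts to look and compute and a tool call to move; the robot and the scene stay as the last step left them, time stands still between calls to the robot, and variables do not carry over. Pictures are saved under pics/ and viewed, at most 10 in all, crops included, and the job is handed in when it is done.

Besides the shell and the picture viewer there is one more tool, called after "Request:" as name(argument=value, ...) on one line, values as JSON. apply_moves: Moves the arm, as the interface text tells. Its arguments: {"type":"object","properties":{"motion":{"type":"array"}},"required":["motion"]}

```bash
mkdir -p pics; ls; cat > h.py <<'E'
import numpy as np,cv2
from bench import ctrl,cams
def snap(n,tag):
    s=cams.snapshot(n); np.savez(f'pics/{tag}.npz',**{k:s[k] for k in('color','mtx','extrinsics')}); cv2.imwrite(f'pics/{tag}.png',s['color'][:,:,::-1]); return s
def load(tag): return dict(np.load(f'pics/{tag}.npz'))
def ray(s,u,v):
    d=np.linalg.inv(s['mtx'])@[u,v,1]; d=np.array([d[0],-d[1],-d[2]]); E=s['extrinsics']
    return E[:3,3],E[:3,:3]@d
def onz(s,u,v,z):
    o,d=ray(s,u,v); return o+d*(z-o[2])/d[2]
def proj(s,p):
    E=s['extrinsics']; c=E[:3,:3].T@(np.asarray(p)-E[:3,3]); q=s['mtx']@[c[0],-c[1],-c[2]]; return q[:2]/q[2]
def tri(s1,p1,s2,p2):
    o1,d1=ray(s1,*p1);o2,d2=ray(s2,*p2)
    t=np.linalg.lstsq(np.c_[d1,-d2],o2-o1,rcond=None)[0]
    a=o1+d1*t[0];b=o2+d2*t[1]; return (a+b)/2,np.linalg.norm(a-b)
E
python3 - <<'E'
from h import *
for n in('side','top'):
    s=snap(n,n+'0'); print(n,s['color'].shape,s['mtx'].round(1).tolist(),s['extrinsics'].round(3).tolist(),[k for k in s])
print(ctrl.state())
E
```

```text
pics
side (480, 640, 3) [[498.9, 0.0, 320.8], [0.0, 498.9, 233.7], [0.0, 0.0, 1.0]] [[-0.974, 0.174, -0.146, 0.245], [-0.227, -0.735, 0.639, 0.788], [0.004, 0.656, 0.755, 1.023], [0.0, 0.0, 0.0, 1.0]] ['color', 'mtx', 'extrinsics']
top (480, 640, 3) [[470.4, 0.0, 316.6], [0.0, 470.4, 251.9], [0.0, 0.0, 1.0]] [[0.023, 0.985, -0.171, 0.236], [-1.0, 0.022, -0.007, 0.004], [-0.003, 0.171, 0.985, 1.199], [0.0, 0.0, 0.0, 1.0]] ['color', 'mtx', 'extrinsics']
{'clock': 0.1, 'joint_positions': array([ 1.34051794,  0.50829058, -0.23752863,  1.50106097,  0.12571471,
        1.14889235, -0.15480964]), 'qvel': array([-0.00183564, -0.00201765,  0.00097518, -0.00315788, -0.00028269,
        0.00064459, -0.00136303]), 'joint_torque': array([-4.45238402e-03, -6.21827745e+01, -2.19463617e+00, -2.50202358e+01,
        1.25013886e-02,  7.76519330e-03, -7.55921474e-05]), 'position': array([ 0.20571281, -0.58968626,  0.23048394]), 'orientation': array([-3.09581134e+00, -5.24706420e-01,  4.99963124e-04]), 'ft_force': array([ 0.73501714, -0.1378721 , -0.09063514]), 'ft_torque': array([ 0.0321741 , -0.01796416,  0.0095262 ]), 'grasp_force': 0.0, 'gripper_width': 0.08554883388749313}
```

View pics/top0.png

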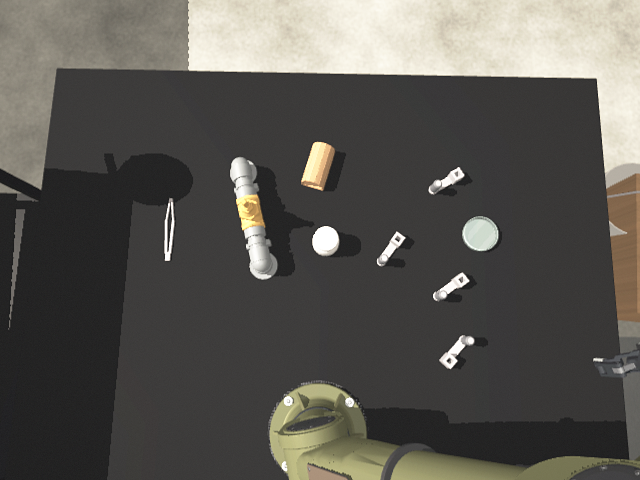

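View pics/side0.png

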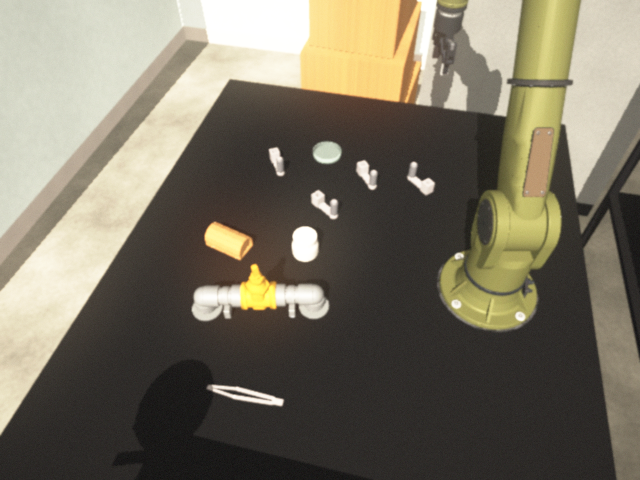

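Top view: four crank look-alikes, given as hub / knob pixels: A (398,240)/(383,260), B (459,174)/(435,187), C (462,280)/(439,295), D (449,361)/(468,341). The robot's left is image left, so the crank meant is A; in the side view it is at (318,198)/(333,210). The valve is at (250,212) in top and (257,285) in side. Next, a close crop.

```bash
python3 - <<'E'
from h import *
t=load('top0')['color'];s=load('side0')['color']
c=lambda im,x,y,w=50,h=38:cv2.resize(im[y-h:y+h,x-w:x+w],(400,300),interpolation=cv2.INTER_CUBIC)
im=np.vstack([np.hstack([c(t,391,249),c(s,324,204)]),np.hstack([c(t,250,212),c(s,257,280)])])
cv2.imwrite('pics/crop1.png',im[:,:,::-1])
E
```

```text
(no output)
```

View pics/crop1.png

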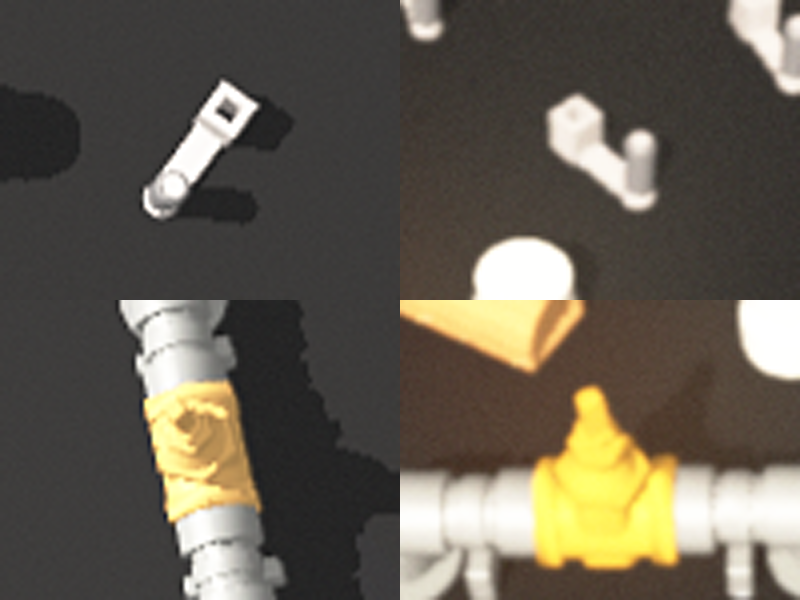

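```bash
python3 - <<'E'
from h import *
t=load('top0');s=load('side0')
for n,a,b in [('hubtop',(397.5,238),(317.5,194)),('knobtop',(384.2,256.7),(334,200.2)),('spintop',(246.2,202.7),(253.7,265))]:
    print(n,*tri(t,a,s,b))
k,h=onz(t,384.2,256.7,.056),onz(t,397.5,238,.034); print('top planes',h,k,np.linalg.norm((k-h)[:2]),np.degrees(np.arctan2(*(k-h)[[1,0]])))
k,h=onz(s,334,200.2,.056),onz(s,317.5,194,.034); print('side planes',h,k,np.linalg.norm((k-h)[:2]),np.degrees(np.arctan2(*(k-h)[[1,0]])))
print(onz(s,253.7,265,.162),onz(t,246.2,202.7,.162))
from scipy.spatial.transform import Rotation as R
print(R.from_rotvec(ctrl.state()['orientation']).as_matrix().round(3))
for n,p in[('tub',(325,240)),('cave',(318,165)),('dish',(480,233))]:print(n,onz(t,*p,.05))
E
```

```text
hubtop [ 0.47809181 -0.19146026  0.03413641] 0.00035625613821068725
knobtop [ 0.42427026 -0.15444328  0.05857212] 0.0019302888307298589
spintop [0.53095881 0.17558097 0.15492902] 0.006383261038804793
top planes [ 0.47793833 -0.19148326  0.034     ] [ 0.42567545 -0.15480053  0.056     ] 0.06385163421576658 144.93541523828193
side planes [ 0.47830685 -0.19162432  0.034     ] [ 0.42376537 -0.15682718  0.056     ] 0.06469631959833383 147.46236932818803
[0.53195612 0.18013958 0.162     ] [0.52567485 0.17408541 0.162     ]
[[ 0.944  0.33  -0.001]
 [ 0.33  -0.944  0.002]
 [-0.    -0.002 -1.   ]]
tub [ 0.46546205 -0.00841421  0.05      ]
cave [0.6607843  0.01343595 0.05      ]
dish [ 0.49197829 -0.39445251  0.05      ]
```

```bash
python3 - <<'E'
from h import *
t=load('top0')['color'];s=load('side0')['color']
def c(im,x,y,w,h):
    a=im[y-h:y+h,x-w:x+w].astype(float); lo,hi=np.percentile(a,[1,99],axis=(0,1)); a=np.clip((a-lo)/(hi-lo+1),0,1)*255
    return cv2.resize(a.astype(np.uint8),(400,600),interpolation=cv2.INTER_CUBIC)
im=np.hstack([c(t,249,208,14,21),c(s,257,275,14,21)])
cv2.imwrite('pics/crop2.png',im[:,:,::-1])
E
```

```text
(no output)
```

View pics/crop2.png

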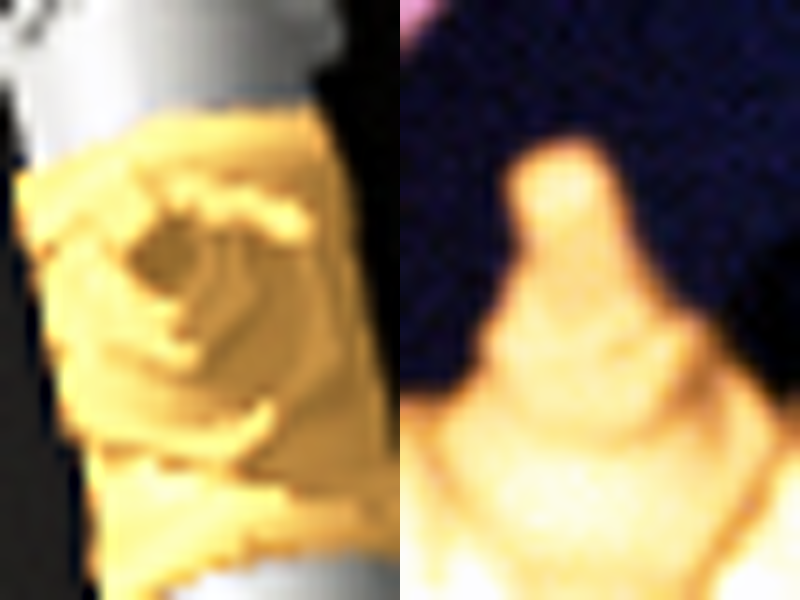

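The top crop shows the spindle's dark top face as a diamond centred at (246.9,204.7), its flats about 45° to the image axes. In the side crop its top face is near (254.5,266.5).

```bash
python3 - <<'E'
from h import *
t=load('top0');s=load('side0')
a,b=(246.9,204.7),(254.4,266.3)
print(tri(t,a,s,b),onz(t,*a,.162),onz(s,*b,.162))
# side-view neighbours: foot visibility and edges
for z in(.132,.162): print(z,[proj(c,[.528,.1775,z]).round(1) for c in(t,s)])
# elbows: mask of pipe in top view -> midpoint check
hsv=cv2.cvtColor(t['color'],cv2.COLOR_RGB2HSV)
m=((hsv[...,2]>90)).astype(np.uint8); n,l,st,ce=cv2.connectedComponentsWithStats(m)
i=l[212,250]; print(st[i],ce[i],onz(t,*ce[i],.05))
m2=((hsv[...,1]>90)&(hsv[...,2]>90)).astype(np.uint8)*(l==i).astype(np.uint8); M=cv2.moments(m2); c=(M['m10']/M['m00'],M['m01']/M['m00']);print('brass',c,onz(t,*c,.075))
hs=cv2.cvtColor(s['color'],cv2.COLOR_RGB2HSV);m=((hs[...,1]>110)&(hs[...,2]>110))
for r in range(262,282):
    x=np.where(m[r,235:285])[0]; print(r,x.min()+235,x.max()+235) if len(x) else 0
# crank position via mask: bounding centroid/axis
i=l[249,391]; ys,xs=np.where(l==i); print(cv2.minAreaRect(np.c_[xs,ys].astype(np.float32)))
E
```

```text
(array([0.52901091, 0.17478807, 0.14928028]), np.float64(0.008709103262131314)) [0.52100615 0.17226163 0.162     ] [0.52937999 0.18315828 0.162     ]
0.132 [array([246.7, 205.2]), array([257.1, 272.6])]
0.162 [array([244.8, 201.7]), array([255.8, 264.4])]
[ 230  157   47  123 2811] [251.82390608 218.34258271] [0.51673054 0.17636053 0.05      ]
brass (251.0494880546075, 211.160409556314) [0.52873763 0.17536477 0.075     ]
263 253 256
264 251 257
265 250 257
266 250 258
267 250 258
268 250 259
269 250 259
270 250 259
271 251 260
272 250 261
273 250 261
274 249 262
275 249 263
276 248 264
277 248 265
278 248 266
279 248 267
280 247 268
281 242 275
((389.74322509765625, 249.45944213867188), (11.508515357971191, 38.47796630859375), 35.53767776489258)
```

```bash
python3 - <<'E'
from h import *
t=load('top0')['color'];s=load('side0')['color']
def c(im,x,y,w,h):
    a=im[y-h:y+h,x-w:x+w].astype(float); lo,hi=np.percentile(a,[2,98],axis=(0,1)); a=np.clip((a-lo)/(hi-lo+1),0,1)*255
    return cv2.resize(a.astype(np.uint8),(400,400),interpolation=cv2.INTER_NEAREST)
im=np.hstack([c(t,246,204,10,10),c(s,256,270,10,10)])
for i in range(0,20,5):
    cv2.putText(im,str(236+i),(i*20,395),0,.4,(0,0,255),1);cv2.putText(im,str(194+i),(0,i*20+12),0,.4,(0,0,255),1)
    cv2.putText(im,str(246+i),(400+i*20,395),0,.4,(255,255,255),1);cv2.putText(im,str(260+i),(400,i*20+12),0,.4,(255,255,255),1)
cv2.imwrite('pics/crop3.png',im[:,:,::-1])
T=load('top0');S=load('side0')
for b in[(254.3,264.8),(254.7,265.3)]: print(onz(S,*b,.162))
hsv=cv2.cvtColor(t,cv2.COLOR_RGB2HSV)
l=cv2.connectedComponents((hsv[...,2]>90).astype(np.uint8))[1]; ys,xs=np.where(l==l[212,250]); r=cv2.minAreaRect(np.c_[xs,ys].astype(np.float32));print(r,[onz(T,*r[0],z).round(4) for z in(.04,.056)])
E
```

```text
[0.53086174 0.1793211  0.162     ]
[0.52959477 0.18041957 0.162     ]
((252.81361389160156, 217.61712646484375), (125.56574249267578, 27.863637924194336), 78.07926177978516) [array([0.5211, 0.1754, 0.04  ]), array([0.5172, 0.1731, 0.056 ])]
```

View pics/crop3.png

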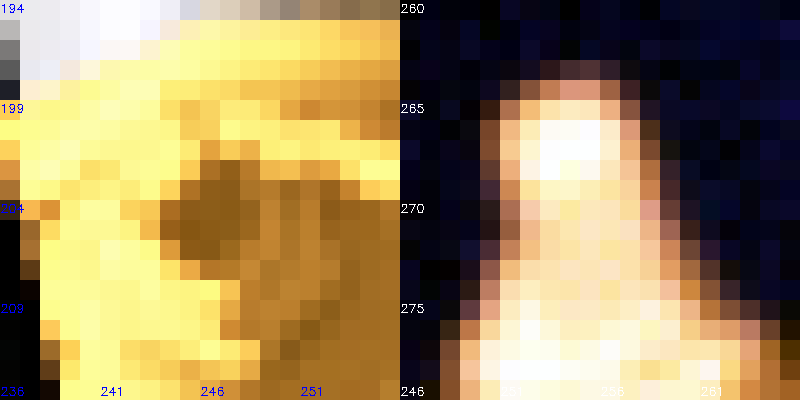

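Crop 3: the top view has a dark shaded spindle face at (244–248, 202–206). The side view has the spindle's silhouette at columns 250–258, with its top near (254.5,265). Both put the spindle at about (0.530, 0.180) with its flats near 50° (mod 90). The crank's hub is at (0.478, −0.1915), bar angle 146°. I'll grasp the hub across its flats, with tool x along the bar.

Request:
apply_moves(motion=[{"hand":-1,"dx":0.03,"dy":-0.023,"dz":0.007,"wz":-7},{"hand":-1,"dx":0.06,"dy":-0.045,"dz":0.013,"wz":-14},{"hand":-1,"dx":0.093,"dy":-0.068,"dz":0.02,"wz":-21},{"hand":-1,"dx":0.125,"dy":-0.09,"dz":0.027,"wz":-28},{"hand":-1,"dx":0.155,"dy":-0.115,"dz":0.033,"wz":-35},{"hand":-1,"dx":0.187,"dy":-0.138,"dz":0.04,"wz":-42},{"hand":-1,"dx":0.22,"dy":-0.162,"dz":0.047,"wz":-49},{"hand":-1,"dx":0.255,"dy":-0.188,"dz":0.053,"wz":-56},{"hand":-1,"dx":0.29,"dy":-0.212,"dz":0.06,"wz":-63},{"hand":-1,"dx":0.32,"dy":-0.237,"dz":0.067,"wz":-70},{"hand":-1,"dx":0.355,"dy":-0.262,"dz":0.073,"wz":-77},{"hand":-1,"dx":0.388,"dy":-0.286,"dz":0.08,"wz":-84}])

```text
invalid input
```

```bash
cat >> h.py <<'E'
from scipy.spatial.transform import Rotation as R
def to(x,y,z,ang):
    st=ctrl.state(); Rm=R.from_rotvec(st['orientation']); a=np.radians(ang)
    G=R.from_matrix(np.array([[np.cos(a),np.sin(a),0],[np.sin(a),-np.cos(a),0],[0,0,-1]]))
    print('d mm',(1000*Rm.inv().apply(np.array([x,y,z])-st['position'])).round(1),'w',np.degrees((Rm.inv()*G).as_rotvec()).round(2))
def show():
    st=ctrl.state(); M=R.from_rotvec(st['orientation']).as_matrix()
    print('t',round(st['clock'],2),'p',(1000*st['position']).round(1),'ang',np.degrees(np.arctan2(M[1,0],M[0,0])).round(1),'tilt',M[:2,2].round(4),'F',st['ft_force'].round(2),'M',st['ft_torque'].round(2),'w',round(st['gripper_width']*1000,1),'g',round(st['grasp_force'],1),'q',st['joint_positions'].round(2))
E
python3 -c "
from h import *
show(); to(.478,-.1915,.10,146)"
```

```text
t 0.1 p [ 205.7 -589.7  230.5] ang 19.2 tilt [-0.0006  0.0016] F [ 0.74 -0.14 -0.09] M [ 0.03 -0.02  0.01] w 85.5 g 0.0 q [ 1.34  0.51 -0.24  1.5   0.13  1.15 -0.15]
d mm [ 388.3 -286.   130.9] w [-6.0000e-02 -1.0000e-01 -1.2676e+02]
```

Request:
apply_moves(motion=[{"hand":-1,"dx":0.03,"dy":-0.023,"dz":0.007,"wx":0,"wy":0,"wz":-7},{"hand":-1,"dx":0.06,"dy":-0.045,"dz":0.013,"wx":0,"wy":0,"wz":-14},{"hand":-1,"dx":0.093,"dy":-0.068,"dz":0.02,"wx":0,"wy":0,"wz":-21},{"hand":-1,"dx":0.125,"dy":-0.09,"dz":0.027,"wx":0,"wy":0,"wz":-28},{"hand":-1,"dx":0.155,"dy":-0.115,"dz":0.033,"wx":0,"wy":0,"wz":-35},{"hand":-1,"dx":0.187,"dy":-0.138,"dz":0.04,"wx":0,"wy":0,"wz":-42},{"hand":-1,"dx":0.22,"dy":-0.162,"dz":0.047,"wx":0,"wy":0,"wz":-49},{"hand":-1,"dx":0.255,"dy":-0.188,"dz":0.053,"wx":0,"wy":0,"wz":-56},{"hand":-1,"dx":0.29,"dy":-0.212,"dz":0.06,"wx":0,"wy":0,"wz":-63},{"hand":-1,"dx":0.32,"dy":-0.237,"dz":0.067,"wx":0,"wy":0,"wz":-70},{"hand":-1,"dx":0.355,"dy":-0.262,"dz":0.073,"wx":0,"wy":0,"wz":-77},{"hand":-1,"dx":0.388,"dy":-0.286,"dz":0.08,"wx":0,"wy":0,"wz":-84}])

```text
clock: 1.1
position: [0.4768, -0.1931, 0.1515]
orientation: [1.944, 2.468, -0.0]
ft_force: [1.2, -0.9, 0.0]
gripper_width: 0.0857
grasp_force: 0.0
```

```bash
python3 -c "
from h import *
show(); to(.478,-.1915,.10,146)"
```

```text
t 1.1 p [ 476.8 -193.1  151.5] ang 103.6 tilt [-0.0001 -0.0002] F [ 1.22 -0.86  0.04] M [-0.02 -0.06  0.  ] w 85.7 g 0.0 q [ 0.79  0.48 -0.66  1.9   0.38  0.89  0.18]
d mm [ 1.3  1.6 51.5] w [-1.000e-02  0.000e+00 -4.245e+01]
```

Request:
apply_moves(motion=[{"hand":-1,"dx":0.001,"dy":0.001,"dz":0.01,"wx":0,"wy":0,"wz":-7},{"hand":-1,"dx":0.001,"dy":0.0015,"dz":0.02,"wx":0,"wy":0,"wz":-14},{"hand":-1,"dx":0.0013,"dy":0.0016,"dz":0.03,"wx":0,"wy":0,"wz":-21},{"hand":-1,"dx":0.0013,"dy":0.0016,"dz":0.04,"wx":0,"wy":0,"wz":-28},{"hand":-1,"dx":0.0013,"dy":0.0016,"dz":0.045,"wx":0,"wy":0,"wz":-35},{"hand":-1,"dx":0.0013,"dy":0.0016,"dz":0.05,"wx":0,"wy":0,"wz":-42.4},{"hand":-1,"dx":0.0013,"dy":0.0016,"dz":0.07,"wx":0,"wy":0,"wz":-42.4},{"hand":-1,"dx":0.0013,"dy":0.0016,"dz":0.09,"wx":0,"wy":0,"wz":-42.4},{"hand":-1,"dx":0.0013,"dy":0.0016,"dz":0.11,"wx":0,"wy":0,"wz":-42.4},{"hand":-1,"dx":0.0013,"dy":0.0016,"dz":0.13,"wx":0,"wy":0,"wz":-42.4},{"hand":-1,"dx":0.0013,"dy":0.0016,"dz":0.146,"wx":0,"wy":0,"wz":-42.4},{"hand":-1,"dx":0.0013,"dy":0.0016,"dz":0.146,"wx":0,"wy":0,"wz":-42.4}])

```text
clock: 2.1
position: [0.4756, -0.1928, 0.0031]
orientation: [-0.926, -2.997, -0.0]
ft_force: [-0.2, 0.3, -0.0]
gripper_width: 0.0855
grasp_force: 0.0
```

```bash
python3 -c "
from h import *
show(); s=snap('top','t1'); c=s['color'][210:290,350:430]; d=snap('side','s1')['color'][165:245,285:365]
cv2.imwrite('pics/c1.png',cv2.resize(np.hstack([c,d]),(800,400),interpolation=cv2.INTER_CUBIC)[:,:,::-1])"
```

```text
t 2.1 p [ 475.6 -192.8    3.1] ang 145.6 tilt [-0.0046  0.0017] F [-0.15  0.28 -0.04] M [-0.    0.04  0.02] w 85.5 g 0.0 q [ 0.77  0.73 -0.68  2.04  0.76  0.65  0.55]
```

View pics/c1.png

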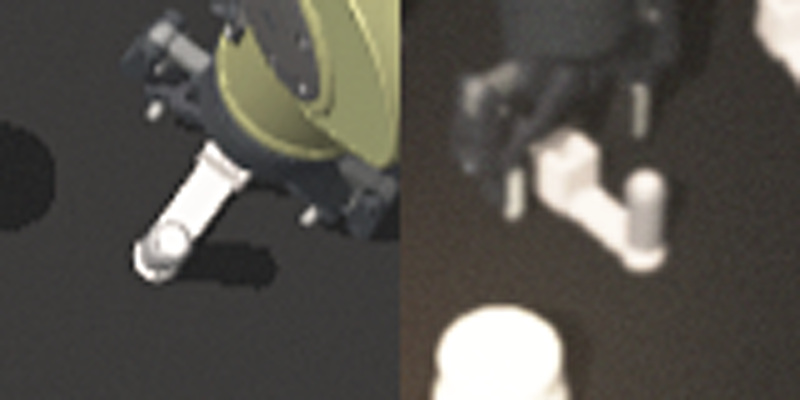

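The fingers straddle the hub, with the bar between them and the knob clear. Closing.

Request:
apply_moves(motion=[{"hand":1,"dx":0,"dy":0,"dz":0,"wx":0,"wy":0,"wz":0},{"hand":1,"dx":0,"dy":0,"dz":0,"wx":0,"wy":0,"wz":0},{"hand":1,"dx":0,"dy":0,"dz":0,"wx":0,"wy":0,"wz":0},{"hand":1,"dx":0,"dy":0,"dz":0,"wx":0,"wy":0,"wz":0},{"hand":1,"dx":0,"dy":0,"dz":0,"wx":0,"wy":0,"wz":0},{"hand":1,"dx":0,"dy":0,"dz":0,"wx":0,"wy":0,"wz":0},{"hand":1,"dx":0,"dy":0,"dz":0,"wx":0,"wy":0,"wz":0},{"hand":1,"dx":0,"dy":0,"dz":0,"wx":0,"wy":0,"wz":0}])

```text
clock: 2.87
position: [0.478, -0.1932, 0.0066]
orientation: [0.928, 3.0, -0.0]
ft_force: [-1.0, 0.8, 5.9]
gripper_width: 0.0253
grasp_force: 58.3
```

```bash
python3 -c "
from h import *
show(); to(.475,-.19,.26,143)"
```

```text
t 2.87 p [ 478.  -193.2    6.6] ang 145.6 tilt [ 0.0012 -0.0006] F [-1.05  0.76  5.91] M [ 0.03  0.14 -0.04] w 25.3 g 58.3 q [ 0.77  0.72 -0.68  2.04  0.76  0.65  0.55]
d mm [   3.9    1.  -253.4] w [0.01 0.08 2.64]
```

Request:
apply_moves(motion=[{"hand":1,"dx":0,"dy":0,"dz":-0.01,"wx":0,"wy":0,"wz":0},{"hand":1,"dx":0,"dy":0,"dz":-0.035,"wx":0,"wy":0,"wz":0},{"hand":1,"dx":0,"dy":0,"dz":-0.07,"wx":0,"wy":0,"wz":0},{"hand":1,"dx":0,"dy":0,"dz":-0.105,"wx":0,"wy":0,"wz":0},{"hand":1,"dx":0.01,"dy":0.02,"dz":-0.14,"wx":0,"wy":0,"wz":0},{"hand":1,"dx":0.022,"dy":0.045,"dz":-0.17,"wx":0,"wy":0,"wz":0},{"hand":1,"dx":0.037,"dy":0.075,"dz":-0.195,"wx":0,"wy":0,"wz":0},{"hand":1,"dx":0.052,"dy":0.105,"dz":-0.2,"wx":0,"wy":0,"wz":0},{"hand":1,"dx":0.067,"dy":0.135,"dz":-0.2,"wx":0,"wy":0,"wz":0},{"hand":1,"dx":0.082,"dy":0.165,"dz":-0.2,"wx":0,"wy":0,"wz":0},{"hand":1,"dx":0.097,"dy":0.195,"dz":-0.2,"wx":0,"wy":0,"wz":0},{"hand":1,"dx":0.11,"dy":0.222,"dz":-0.2,"wx":0,"wy":0,"wz":0}])

```text
clock: 3.87
position: [0.5113, 0.0543, 0.2065]
orientation: [-0.926, -3.002, -0.0]
ft_force: [0.3, 0.4, -2.3]
gripper_width: 0.025
grasp_force: 59.1
```

```bash
python3 -c "
from h import *
show(); to(.531,.1795,.205,143)"
```

```text
t 3.87 p [511.3  54.3 206.5] ang 145.7 tilt [-0.      0.0001] F [ 0.28  0.42 -2.29] M [ 0.02 -0.1  -0.03] w 25.0 g 59.1 q [ 0.46  0.47 -0.92  1.82  0.42  1.06  0.36]
d mm [ 54.3 114.5   1.6] w [ 0.   -0.01  2.7 ]
```

Request:
apply_moves(motion=[{"hand":1,"dx":0.015,"dy":0.03,"dz":0,"wx":0,"wy":0,"wz":1},{"hand":1,"dx":0.03,"dy":0.06,"dz":0,"wx":0,"wy":0,"wz":2},{"hand":1,"dx":0.044,"dy":0.09,"dz":0,"wx":0,"wy":0,"wz":2.7},{"hand":1,"dx":0.054,"dy":0.114,"dz":0,"wx":0,"wy":0,"wz":2.7},{"hand":1,"dx":0.054,"dy":0.114,"dz":0,"wx":0,"wy":0,"wz":2.7},{"hand":1,"dx":0.054,"dy":0.114,"dz":0,"wx":0,"wy":0,"wz":2.7}])

```text
clock: 4.37
position: [0.5309, 0.1788, 0.2062]
orientation: [-0.992, -2.98, -0.001]
ft_force: [0.4, -1.2, -3.1]
gripper_width: 0.0253
grasp_force: 59.2
```

```bash
python3 -c "
from h import *
show(); s=snap('top','t2'); S=snap('side','s2')
p=[.478,.22,.25]; a=proj(s,p).astype(int);b=proj(S,p).astype(int);print(a,b)
f=lambda im,c:cv2.resize(im[c[1]-30:c[1]+50,c[0]-40:c[0]+40],(400,400),interpolation=cv2.INTER_CUBIC)
cv2.imwrite('pics/c2.png',np.hstack([f(s['color'],a),f(S['color'],b)])[:,:,::-1])"
```

```text
t 4.37 p [530.9 178.8 206.2] ang 143.2 tilt [-0.0007  0.0008] F [ 0.38 -1.19 -3.1 ] M [-0.08 -0.03 -0.02] w 25.3 g 59.2 q [ 0.18  0.53 -0.87  1.71  0.45  1.11  0.1 ]
[216 212] [269 258]
```

View pics/c2.png

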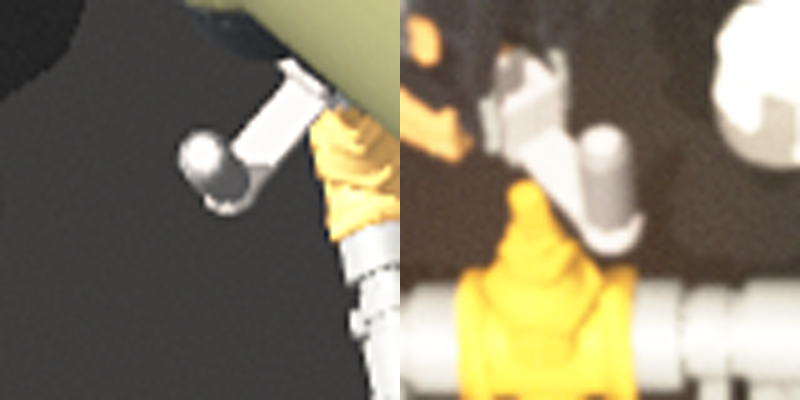

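```bash
python3 -c "
from h import *
t=load('t2');s=load('s2'); a=(216.6,212.4);b=(269.8,255.4)
print(tri(t,a,s,b)); x=np.array([np.cos(np.radians(143.2)),np.sin(np.radians(143.2))])
for k in (onz(t,*a,.2556),onz(s,*b,.2556)): print(k, 'hub',k[:2]-.066*x)
to(.530,.180,.17,143)"
```

```text
(array([0.47671561, 0.21830525, 0.2581535 ]), np.float64(0.00015452149351648654))
[0.47744913 0.21889517 0.2556    ] hub [0.5302974  0.17935961]
[0.47740912 0.21641356 0.2556    ] hub [0.53025739 0.176878  ]
d mm [ 3.6  2.6 35.8] w [-0.08 -0.   -0.06]
```

Request:
apply_moves(motion=[{"hand":1,"dx":0.002,"dy":0.0012,"dz":0.01,"wx":0,"wy":0,"wz":0},{"hand":1,"dx":0.002,"dy":0.0012,"dz":0.022,"wx":0,"wy":0,"wz":0},{"hand":1,"dx":0.002,"dy":0.0012,"dz":0.031,"wx":0,"wy":0,"wz":0},{"hand":1,"dx":0.002,"dy":0.0012,"dz":0.036,"wx":0,"wy":0,"wz":0},{"hand":1,"dx":0.002,"dy":0.0012,"dz":0.038,"wx":0,"wy":0,"wz":0},{"hand":1,"dx":0.002,"dy":0.0012,"dz":0.039,"wx":0,"wy":0,"wz":0}])

```text
clock: 4.97
position: [0.5306, 0.1779, 0.1669]
orientation: [-1.0, -2.978, 0.003]
ft_force: [-4.4, -4.2, 13.7]
gripper_width: 0.0251
grasp_force: 61.0
```

```bash
python3 -c "
from h import *
show()"
```

```text
t 4.97 p [530.6 177.9 166.9] ang 142.9 tilt [-0.0008 -0.0018] F [-4.4  -4.22 13.74] M [-0.99  1.02  0.02] w 25.1 g 61.0 q [ 0.16  0.57 -0.84  1.76  0.49  1.03  0.06]
```

Contact at the tip with a sideways push: the hub wants to go toward −y. Back off a little, shift and try again.

Request:
apply_moves(motion=[{"hand":1,"dx":0,"dy":0,"dz":-0.003,"wx":0,"wy":0,"wz":0},{"hand":1,"dx":-0.002,"dy":-0.0022,"dz":-0.003,"wx":0,"wy":0,"wz":0},{"hand":1,"dx":-0.002,"dy":-0.0022,"dz":-0.002,"wx":0,"wy":0,"wz":0},{"hand":1,"dx":-0.002,"dy":-0.0022,"dz":-0.001,"wx":0,"wy":0,"wz":0},{"hand":1,"dx":-0.002,"dy":-0.0022,"dz":0,"wx":0,"wy":0,"wz":0},{"hand":1,"dx":-0.002,"dy":-0.0022,"dz":0,"wx":0,"wy":0,"wz":0}])

```text
clock: 5.47
position: [0.5316, 0.1756, 0.1678]
orientation: [0.999, 2.977, -0.001]
ft_force: [-2.7, -3.9, 11.2]
gripper_width: 0.0249
grasp_force: 60.9
```

```bash
python3 -c "
from h import *
show()"
```

```text
t 5.47 p [531.6 175.6 167.8] ang 142.9 tilt [ 0.0014 -0.0008] F [-2.72 -3.93 11.25] M [-0.77  0.55  0.03] w 24.9 g 60.9 q [ 0.17  0.57 -0.84  1.76  0.49  1.03  0.07]
```

Request:
apply_moves(motion=[{"hand":1,"dx":0,"dy":0,"dz":-0.006,"wx":0,"wy":0,"wz":0},{"hand":1,"dx":0.002,"dy":0.0022,"dz":-0.006,"wx":0,"wy":0,"wz":0},{"hand":1,"dx":0.002,"dy":0.0022,"dz":-0.006,"wx":0,"wy":0,"wz":0},{"hand":1,"dx":0.002,"dy":0.0022,"dz":-0.006,"wx":0,"wy":0,"wz":0}])

```text
clock: 5.8
position: [0.5307, 0.1793, 0.1725]
orientation: [-0.998, -2.979, -0.0]
ft_force: [-0.1, 0.7, -2.4]
gripper_width: 0.0248
grasp_force: 59.2
```

```bash
python3 -c "
from h import *
show()
T=snap('top','t3');S=snap('side','s3')
a=proj(S,[.52,.19,.165]).astype(int); b=proj(T,[.51,.19,.165]).astype(int); print(a,b)
f=lambda im,c:cv2.resize(im[c[1]-20:c[1]+20,c[0]-20:c[0]+20],(400,400),interpolation=cv2.INTER_CUBIC)
cv2.imwrite('pics/c3.png',np.hstack([f(T['color'],b),f(S['color'],a)])[:,:,::-1])"
```

```text
t 5.8 p [530.7 179.3 172.5] ang 143.0 tilt [-0.0004  0.0003] F [-0.13  0.68 -2.4 ] M [-0.   -0.04  0.05] w 24.8 g 59.2 q [ 0.16  0.57 -0.85  1.75  0.48  1.04  0.07]
[257 268] [238 208]
```

View pics/c3.png

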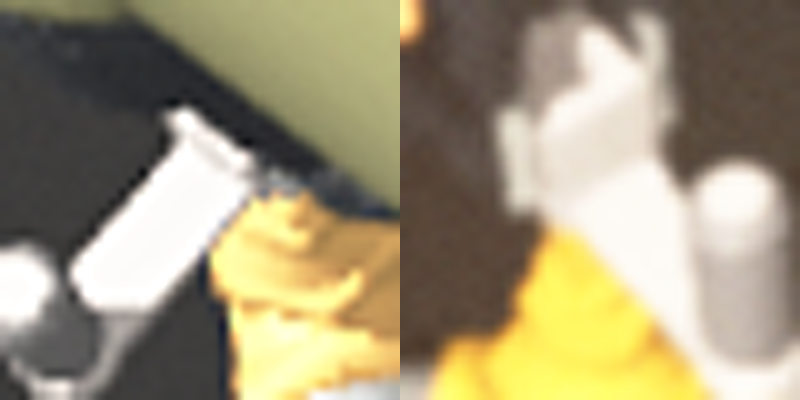

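```bash
python3 -c "
from h import *
t=load('top0'); c,s=np.cos(np.radians(43)),np.sin(np.radians(43))
for z,h in((.162,.004),(.159,.006)):
  p=onz(t,245.4,203.05,z); print(p, p[:2]+h*np.array([c,s]))
T=load('t3');S=load('s3')
g=cv2.cvtColor(t['color'],cv2.COLOR_RGB2GRAY)[198:210,240:252]; print(g)
print(proj(S,[.5307,.1793,.1659]),proj(load('side0'),[.5307,.1793,.162]))"
```

```text
[0.5248103  0.17586873 0.162     ] [0.52773572 0.17859673]
[0.52564619 0.17636604 0.159     ] [0.53003431 0.18045803]
[[244 246 248 248 236 235 228 224 212 212 205 195]
 [246 248 247 245 228 211 221 235 234 223 193 171]
 [247 246 243 243 241 216 219 243 239 237 230 231]
 [244 243 242 242 245 234 190 216 200 237 239 233]
 [228 232 243 245 245 216 151 137 159 204 209 186]
 [236 240 235 243 222 153 135 133 153 160 143 155]
 [246 245 220 214 150 134 134 133 140 165 148 161]
 [243 243 239 205 138 129 133 134 143 168 153 163]
 [241 248 246 243 185 133 131 144 161 167 154 165]
 [242 246 245 246 230 196 157 158 170 155 159 164]
 [244 243 242 246 240 239 242 212 162 156 165 163]
 [247 244 241 244 242 239 229 194 161 165 163 147]]
[254.20069681 263.70799594] [254.3742598  264.80613384]
```

Request:
apply_moves(motion=[{"hand":1,"dx":0,"dy":0,"dz":0,"wx":0,"wy":0,"wz":7},{"hand":1,"dx":0,"dy":0,"dz":0.003,"wx":0,"wy":0,"wz":7},{"hand":1,"dx":0,"dy":0,"dz":0.005,"wx":0,"wy":0,"wz":7},{"hand":1,"dx":0,"dy":0,"dz":0.006,"wx":0,"wy":0,"wz":7},{"hand":1,"dx":0,"dy":0,"dz":0.006,"wx":0,"wy":0,"wz":7}])

```text
clock: 6.32
position: [0.5308, 0.179, 0.1665]
orientation: [-1.175, -2.913, 0.0]
ft_force: [-0.6, -0.1, -1.8]
gripper_width: 0.0249
grasp_force: 59.2
```

```bash
python3 -c "
from h import *
show()"
```

```text
t 6.32 p [530.8 179.  166.5] ang 136.1 tilt [-0.0004  0.0001] F [-0.58 -0.07 -1.8 ] M [ 0.06 -0.09  0.02] w 24.9 g 59.2 q [ 0.14  0.56 -0.81  1.76  0.47  1.02 -0.04]
```

No contact now, so the blocked fit came from the angle. On down gently.

Request:
apply_moves(motion=[{"hand":1,"dx":0,"dy":0,"dz":0.001,"wx":0,"wy":0,"wz":0},{"hand":1,"dx":0,"dy":0,"dz":0.002,"wx":0,"wy":0,"wz":0},{"hand":1,"dx":0,"dy":0,"dz":0.003,"wx":0,"wy":0,"wz":0},{"hand":1,"dx":0,"dy":0,"dz":0.004,"wx":0,"wy":0,"wz":0},{"hand":1,"dx":0,"dy":0,"dz":0.004,"wx":0,"wy":0,"wz":0}])

```text
clock: 6.73
position: [0.5313, 0.1795, 0.1628]
orientation: [1.178, 2.912, 0.002]
ft_force: [1.7, 2.2, -2.3]
gripper_width: 0.0248
grasp_force: 59.2
```

```bash
python3 -c "
from h import *
show()"
```

```text
t 6.73 p [531.3 179.5 162.8] ang 136.0 tilt [0.0009 0.0011] F [ 1.68  2.21 -2.34] M [ 0.5  -0.53 -0.01] w 24.8 g 59.2 q [ 0.14  0.57 -0.81  1.77  0.47  1.01 -0.04]
```

Request:
apply_moves(motion=[{"hand":1,"dx":0,"dy":0.0008,"dz":0.001,"wx":0,"wy":0,"wz":0},{"hand":1,"dx":0,"dy":0.0008,"dz":0.003,"wx":0,"wy":0,"wz":0},{"hand":1,"dx":0,"dy":0.0008,"dz":0.005,"wx":0,"wy":0,"wz":0},{"hand":1,"dx":0,"dy":0.0008,"dz":0.007,"wx":0,"wy":0,"wz":0},{"hand":1,"dx":0,"dy":0.0008,"dz":0.009,"wx":0,"wy":0,"wz":0},{"hand":1,"dx":0,"dy":0.0008,"dz":0.01,"wx":0,"wy":0,"wz":0},{"hand":1,"dx":0,"dy":0.0008,"dz":0.01,"wx":0,"wy":0,"wz":0}])

```text
clock: 7.32
position: [0.5314, 0.1797, 0.1526]
orientation: [-1.178, -2.912, -0.0]
ft_force: [1.2, 2.6, -3.2]
gripper_width: 0.0253
grasp_force: 59.1
```

```bash
python3 -c "
from h import *
show()"
```

```text
t 7.32 p [531.4 179.7 152.6] ang 135.9 tilt [-0.0001  0.0003] F [ 1.16  2.57 -3.21] M [ 0.55 -0.42 -0.03] w 25.3 g 59.1 q [ 0.13  0.58 -0.8   1.78  0.49  0.99 -0.05]
```

Sliding on with light forces. Shift a bit further +y and go down to just above the collar.

Request:
apply_moves(motion=[{"hand":1,"dx":0.0004,"dy":0.0008,"dz":0.002,"wx":0,"wy":0,"wz":0},{"hand":1,"dx":0.0004,"dy":0.0008,"dz":0.004,"wx":0,"wy":0,"wz":0},{"hand":1,"dx":0.0004,"dy":0.0008,"dz":0.006,"wx":0,"wy":0,"wz":0},{"hand":1,"dx":0.0004,"dy":0.0008,"dz":0.008,"wx":0,"wy":0,"wz":0},{"hand":1,"dx":0.0004,"dy":0.0008,"dz":0.01,"wx":0,"wy":0,"wz":0},{"hand":1,"dx":0.0004,"dy":0.0008,"dz":0.012,"wx":0,"wy":0,"wz":0},{"hand":1,"dx":0.0004,"dy":0.0008,"dz":0.013,"wx":0,"wy":0,"wz":0},{"hand":1,"dx":0.0004,"dy":0.0008,"dz":0.013,"wx":0,"wy":0,"wz":0}])

```text
clock: 7.98
position: [0.5315, 0.1802, 0.1394]
orientation: [-1.178, -2.912, 0.001]
ft_force: [-1.0, -0.3, -2.5]
gripper_width: 0.0253
grasp_force: 59.2
```

```bash
python3 -c "
from h import *
show()"
```

```text
t 7.98 p [531.5 180.2 139.4] ang 135.9 tilt [-0.0007 -0.0004] F [-0.96 -0.35 -2.46] M [-0.09  0.03 -0.01] w 25.3 g 59.2 q [ 0.13  0.59 -0.79  1.79  0.5   0.97 -0.07]
```

Request:
apply_moves(motion=[{"hand":1,"dx":0,"dy":0,"dz":0.0006,"wx":0,"wy":0,"wz":0},{"hand":1,"dx":0,"dy":0,"dz":0.0012,"wx":0,"wy":0,"wz":0},{"hand":1,"dx":0,"dy":0,"dz":0.0015,"wx":0,"wy":0,"wz":0},{"hand":1,"dx":0,"dy":0,"dz":0.0015,"wx":0,"wy":0,"wz":0}])

```text
clock: 8.32
position: [0.5318, 0.1804, 0.1386]
orientation: [1.178, 2.912, 0.0]
ft_force: [-0.6, -1.5, -0.1]
gripper_width: 0.0251
grasp_force: 59.5
```

```bash
python3 -c "
from h import *
show()"
```

```text
t 8.32 p [531.8 180.4 138.6] ang 135.9 tilt [ 0.0003 -0.0001] F [-0.56 -1.48 -0.13] M [-0.15  0.11  0.02] w 25.1 g 59.5 q [ 0.12  0.59 -0.79  1.79  0.5   0.96 -0.07]
```

Seated: z is as expected and the weight is taken. Open, rise and go over the knob.

Request:
apply_moves(motion=[{"hand":-1,"dx":0,"dy":0,"dz":0,"wx":0,"wy":0,"wz":0},{"hand":-1,"dx":0,"dy":0,"dz":0,"wx":0,"wy":0,"wz":0},{"hand":-1,"dx":0,"dy":0,"dz":0,"wx":0,"wy":0,"wz":0},{"hand":-1,"dx":0,"dy":0,"dz":0,"wx":0,"wy":0,"wz":0},{"hand":-1,"dx":0,"dy":0,"dz":0,"wx":0,"wy":0,"wz":0},{"hand":-1,"dx":0,"dy":0,"dz":0,"wx":0,"wy":0,"wz":0},{"hand":-1,"dx":0,"dy":0,"dz":-0.025,"wx":0,"wy":0,"wz":0},{"hand":-1,"dx":0,"dy":0,"dz":-0.05,"wx":0,"wy":0,"wz":0},{"hand":-1,"dx":0.01,"dy":0,"dz":-0.065,"wx":0,"wy":0,"wz":0},{"hand":-1,"dx":0.035,"dy":0,"dz":-0.065,"wx":0,"wy":0,"wz":0},{"hand":-1,"dx":0.066,"dy":0,"dz":-0.065,"wx":0,"wy":0,"wz":0},{"hand":-1,"dx":0.066,"dy":0,"dz":-0.065,"wx":0,"wy":0,"wz":0}])

```text
clock: 9.32
position: [0.48, 0.2312, 0.2045]
orientation: [-1.168, -2.915, -0.004]
ft_force: [-0.9, 0.8, 0.2]
gripper_width: 0.0854
grasp_force: 0.0
```

```bash
python3 -c "
from h import *
show(); T=snap('top','t4');S=snap('side','s4')
a=proj(S,[.50,.21,.16]).astype(int); b=proj(T,[.50,.21,.16]).astype(int); print(a,b)
f=lambda im,c:cv2.resize(im[c[1]-40:c[1]+40,c[0]-40:c[0]+40],(400,400),interpolation=cv2.INTER_CUBIC)
cv2.imwrite('pics/c4.png',np.hstack([f(T['color'],b),f(S['color'],a)])[:,:,::-1])"
```

```text
t 9.32 p [480.  231.2 204.5] ang 136.3 tilt [-0.0003  0.003 ] F [-0.9   0.77  0.19] M [0.05 0.08 0.02] w 85.4 g 0.0 q [ 0.07  0.48 -0.85  1.78  0.41  1.06 -0.12]
[263 279] [230 213]
```

View pics/c4.png

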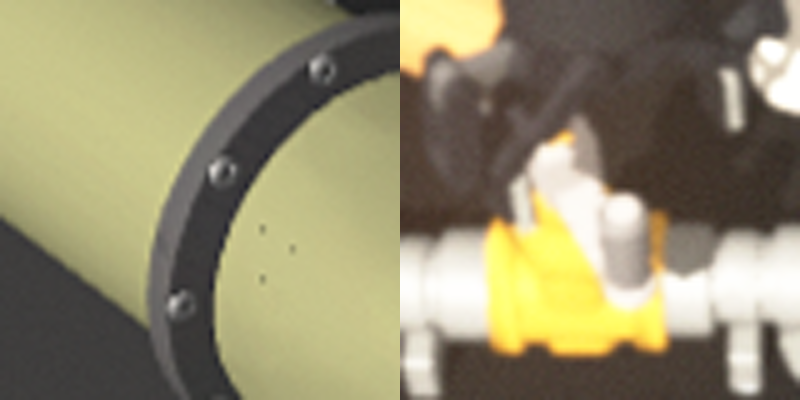

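The side crop shows the crank down on the spindle, with its knob top at about (268,276) between the open fingers.

Request:
apply_moves(motion=[{"hand":-1,"dx":0,"dy":0,"dz":0,"wx":0,"wy":0,"wz":0},{"hand":-1,"dx":0,"dy":0,"dz":0,"wx":0,"wy":0,"wz":0}])

```text
clock: 9.58
position: [0.485, 0.2254, 0.2031]
orientation: [1.18, 2.911, -0.001]
ft_force: [-0.1, -0.0, 0.3]
gripper_width: 0.0852
grasp_force: 0.0
```

```bash
python3 -c "
from h import *
show(); S=load('s4'); print(proj(S,[.4843,.2264,.188]), onz(S,268,276.5,.188)); to(.4843,.2264,.150,136)"
```

```text
t 9.58 p [485.  225.4 203.1] ang 135.9 tilt [-0.0001 -0.0005] F [-0.07 -0.02  0.26] M [-0.02  0.03  0.  ] w 85.2 g 0.0 q [ 0.08  0.49 -0.84  1.78  0.41  1.06 -0.12]
[267.55928298 278.99856711] [0.48528277 0.22013084 0.188     ]
d mm [ 1.2  0.3 53.1] w [-0.02  0.02 -0.14]
```

Request:
apply_moves(motion=[{"hand":-1,"dx":0.001,"dy":0,"dz":0.018,"wx":0,"wy":0,"wz":0},{"hand":-1,"dx":0.001,"dy":0,"dz":0.036,"wx":0,"wy":0,"wz":0},{"hand":-1,"dx":0.001,"dy":0,"dz":0.048,"wx":0,"wy":0,"wz":0},{"hand":-1,"dx":0.001,"dy":0,"dz":0.053,"wx":0,"wy":0,"wz":0},{"hand":1,"dx":0.001,"dy":0,"dz":0.053,"wx":0,"wy":0,"wz":0},{"hand":1,"dx":0.001,"dy":0,"dz":0.053,"wx":0,"wy":0,"wz":0},{"hand":1,"dx":0.001,"dy":0,"dz":0.053,"wx":0,"wy":0,"wz":0},{"hand":1,"dx":0.001,"dy":0,"dz":0.053,"wx":0,"wy":0,"wz":0},{"hand":1,"dx":0.001,"dy":0,"dz":0.053,"wx":0,"wy":0,"wz":0},{"hand":1,"dx":0.001,"dy":0,"dz":0.053,"wx":0,"wy":0,"wz":0},{"hand":1,"dx":0.001,"dy":0,"dz":0.053,"wx":0,"wy":0,"wz":0},{"hand":1,"dx":0.001,"dy":0,"dz":0.053,"wx":0,"wy":0,"wz":0}])

```text
clock: 10.58
position: [0.4838, 0.2272, 0.1507]
orientation: [1.178, 2.912, 0.001]
ft_force: [0.6, 0.0, 2.4]
gripper_width: 0.0205
grasp_force: 58.5
```

```bash
cat >> h.py <<'E'
def wind(a0,steps,cx=.5316,cy=.1803,r=.066,z=None):
    """tool-frame offsets (mm) from the pose at knob angle a0 to knob angles a0-step (deg), clockwise"""
    Rm=R.from_rotvec(ctrl.state()['orientation'])
    f=lambda a:np.array([np.cos(np.radians(a)),np.sin(np.radians(a)),0])*r*1000
    for st in steps: print(st,Rm.inv().apply(f(a0-st)-f(a0)).round(1)[:2])
def knob(cx=.5316,cy=.1803):
    p=ctrl.state()['position']; F=ctrl.state()['ft_force']; a=np.arctan2(p[1]-cy,p[0]-cx)
    print('knob ang',np.degrees(a).round(1),'r',round(1000*np.hypot(p[1]-cy,p[0]-cx),1),'Fcw-resist',round(-F[0]*np.sin(a)+F[1]*np.cos(a),2),'Frad out',round(F[0]*np.cos(a)+F[1]*np.sin(a),2))
E
python3 -c "
from h import *
show(); knob(); wind(135.9,range(15,181,15))"
```

```text
t 10.58 p [483.8 227.2 150.7] ang 135.9 tilt [0.0009 0.0003] F [0.58 0.03 2.39] M [-0.04 -0.13  0.05] w 20.5 g 58.5 q [ 0.04  0.54 -0.81  1.85  0.48  0.95 -0.18]
knob ang 135.6 r 66.9 Fcw-resist -0.43 Frad out -0.39
15 [-2.3 17.1]
30 [-8.9 33. ]
45 [-19.4  46.7]
60 [-33.   57.1]
75 [-49.   63.7]
90 [-66.  66.]
105 [-83.1  63.7]
120 [-99.   57.1]
135 [-112.7   46.6]
150 [-123.2   32.9]
165 [-129.8   17. ]
180 [-1.32e+02 -1.00e-01]
```

Request:
apply_moves(motion=[{"hand":1,"dx":-0.0006,"dy":0.0086,"dz":0,"wx":0,"wy":0,"wz":0},{"hand":1,"dx":-0.0023,"dy":0.0171,"dz":0,"wx":0,"wy":0,"wz":0},{"hand":1,"dx":-0.005,"dy":0.0253,"dz":0,"wx":0,"wy":0,"wz":0},{"hand":1,"dx":-0.0089,"dy":0.033,"dz":0,"wx":0,"wy":0,"wz":0},{"hand":1,"dx":-0.0136,"dy":0.0402,"dz":0,"wx":0,"wy":0,"wz":0},{"hand":1,"dx":-0.0194,"dy":0.0467,"dz":0,"wx":0,"wy":0,"wz":0},{"hand":1,"dx":-0.033,"dy":0.0571,"dz":0,"wx":0,"wy":0,"wz":0},{"hand":1,"dx":-0.049,"dy":0.0637,"dz":0,"wx":0,"wy":0,"wz":0},{"hand":1,"dx":-0.066,"dy":0.066,"dz":0,"wx":0,"wy":0,"wz":0}])

```text
clock: 11.33
position: [0.5767, 0.2291, 0.1509]
orientation: [-1.176, -2.911, 0.003]
ft_force: [-8.6, -4.3, 15.9]
gripper_width: 0.0207
grasp_force: 60.6
```

```bash
python3 -c "
from h import *
show(); knob()"
```

```text
t 11.33 p [576.7 229.1 150.9] ang 136.0 tilt [-0.0025 -0.0012] F [-8.63 -4.33 15.92] M [-1.61  2.81  0.03] w 20.7 g 60.6 q [ 0.03  0.66 -0.78  1.62  0.51  1.08 -0.08]
knob ang 47.2 r 66.4 Fcw-resist 3.39 Frad out -9.03
```

Request:
apply_moves(motion=[{"hand":1,"dx":0,"dy":-0.001,"dz":-0.001,"wx":0,"wy":0,"wz":0},{"hand":1,"dx":-0.0086,"dy":-0.0016,"dz":-0.001,"wx":0,"wy":0,"wz":0},{"hand":1,"dx":-0.0171,"dy":-0.0032,"dz":-0.001,"wx":0,"wy":0,"wz":0},{"hand":1,"dx":-0.033,"dy":-0.0098,"dz":-0.001,"wx":0,"wy":0,"wz":0},{"hand":1,"dx":-0.0467,"dy":-0.0203,"dz":-0.001,"wx":0,"wy":0,"wz":0},{"hand":1,"dx":-0.0572,"dy":-0.034,"dz":-0.001,"wx":0,"wy":0,"wz":0},{"hand":1,"dx":-0.0638,"dy":-0.0499,"dz":-0.001,"wx":0,"wy":0,"wz":0},{"hand":1,"dx":-0.066,"dy":-0.066,"dz":-0.001,"wx":0,"wy":0,"wz":0},{"hand":1,"dx":-0.066,"dy":-0.066,"dz":-0.001,"wx":0,"wy":0,"wz":0}])

```text
clock: 12.08
position: [0.579, 0.1338, 0.1519]
orientation: [1.181, 2.91, 0.001]
ft_force: [0.4, -0.3, 5.1]
gripper_width: 0.0206
grasp_force: 59.3
```

```bash
python3 -c "
from h import *
show(); knob()"
```

```text
t 12.08 p [579.  133.8 151.9] ang 135.8 tilt [0.0011 0.0004] F [ 0.38 -0.32  5.13] M [ 0.03  0.11 -0.01] w 20.6 g 59.3 q [ 0.21  0.63 -0.79  1.69  0.5   1.04  0.05]
knob ang -44.4 r 66.4 Fcw-resist 0.04 Frad out 0.49
```

Request:
apply_moves(motion=[{"hand":1,"dx":0.0022,"dy":-0.0171,"dz":0,"wx":0,"wy":0,"wz":0},{"hand":1,"dx":0.0088,"dy":-0.033,"dz":0,"wx":0,"wy":0,"wz":0},{"hand":1,"dx":0.0193,"dy":-0.0467,"dz":0,"wx":0,"wy":0,"wz":0},{"hand":1,"dx":0.033,"dy":-0.0572,"dz":0,"wx":0,"wy":0,"wz":0},{"hand":1,"dx":0.0489,"dy":-0.0638,"dz":0,"wx":0,"wy":0,"wz":0},{"hand":1,"dx":0.066,"dy":-0.066,"dz":0,"wx":0,"wy":0,"wz":0},{"hand":1,"dx":0.0831,"dy":-0.0638,"dz":0,"wx":0,"wy":0,"wz":0},{"hand":1,"dx":0.099,"dy":-0.0572,"dz":0,"wx":0,"wy":0,"wz":0},{"hand":1,"dx":0.1127,"dy":-0.0467,"dz":0,"wx":0,"wy":0,"wz":0},{"hand":1,"dx":0.1232,"dy":-0.033,"dz":0,"wx":0,"wy":0,"wz":0},{"hand":1,"dx":0.1298,"dy":-0.0171,"dz":0,"wx":0,"wy":0,"wz":0},{"hand":1,"dx":0.132,"dy":0,"dz":0,"wx":0,"wy":0,"wz":0}])

```text
clock: 13.08
position: [0.4847, 0.2273, 0.1517]
orientation: [1.177, 2.91, -0.002]
ft_force: [4.3, -7.2, 4.6]
gripper_width: 0.0205
grasp_force: 59.2
```

```bash
python3 -c "
from h import *
show(); knob()"
```

```text
t 13.08 p [484.7 227.3 151.7] ang 136.0 tilt [ 0.0014 -0.0019] F [ 4.28 -7.24  4.58] M [-2.   -1.   -0.02] w 20.5 g 59.2 q [ 0.04  0.55 -0.81  1.85  0.48  0.96 -0.18]
knob ang 135.0 r 66.4 Fcw-resist 2.09 Frad out -8.15
```

Request:
apply_moves(motion=[{"hand":1,"dx":-0.0011,"dy":0.0086,"dz":0,"wx":0,"wy":0,"wz":0},{"hand":1,"dx":-0.0028,"dy":0.0171,"dz":0,"wx":0,"wy":0,"wz":0},{"hand":1,"dx":-0.0055,"dy":0.0253,"dz":0,"wx":0,"wy":0,"wz":0},{"hand":1,"dx":-0.0093,"dy":0.033,"dz":0,"wx":0,"wy":0,"wz":0},{"hand":1,"dx":-0.0198,"dy":0.0467,"dz":0,"wx":0,"wy":0,"wz":0},{"hand":1,"dx":-0.0335,"dy":0.0572,"dz":0,"wx":0,"wy":0,"wz":0},{"hand":1,"dx":-0.0494,"dy":0.0638,"dz":0,"wx":0,"wy":0,"wz":0},{"hand":1,"dx":-0.0665,"dy":0.066,"dz":0,"wx":0,"wy":0,"wz":0}])

```text
clock: 13.75
position: [0.5772, 0.2286, 0.1514]
orientation: [-1.176, -2.911, 0.003]
ft_force: [-7.8, -3.5, 9.5]
gripper_width: 0.0207
grasp_force: 60.2
```

```bash
python3 -c "
from h import *
show(); knob()"
```

```text
t 13.75 p [577.2 228.6 151.4] ang 136.0 tilt [-0.0026 -0.0011] F [-7.8  -3.47  9.5 ] M [-1.24  2.17  0.04] w 20.7 g 60.2 q [ 0.04  0.66 -0.78  1.62  0.51  1.08 -0.08]
knob ang 46.6 r 66.4 Fcw-resist 3.29 Frad out -7.88
```

Request:
apply_moves(motion=[{"hand":1,"dx":-0.0086,"dy":-0.0014,"dz":0,"wx":0,"wy":0,"wz":0},{"hand":1,"dx":-0.0171,"dy":-0.003,"dz":0,"wx":0,"wy":0,"wz":0},{"hand":1,"dx":-0.0253,"dy":-0.0058,"dz":0,"wx":0,"wy":0,"wz":0},{"hand":1,"dx":-0.033,"dy":-0.0096,"dz":0,"wx":0,"wy":0,"wz":0},{"hand":1,"dx":-0.033,"dy":-0.0096,"dz":0,"wx":0,"wy":0,"wz":0}])

```text
clock: 14.17
position: [0.5956, 0.1979, 0.1516]
orientation: [-1.181, -2.911, -0.001]
ft_force: [-1.2, -0.2, 9.0]
gripper_width: 0.0207
grasp_force: 59.9
```

```bash
python3 -c "
from h import *
show(); knob()"
```

```text
t 14.17 p [595.6 197.9 151.6] ang 135.8 tilt [0.0002 0.0007] F [-1.2  -0.18  8.95] M [-0.11  0.74 -0.03] w 20.7 g 59.9 q [ 0.09  0.67 -0.78  1.6   0.52  1.09 -0.03]
knob ang 15.3 r 66.3 Fcw-resist 0.14 Frad out -1.2
```

Request:
apply_moves(motion=[{"hand":1,"dx":-0.0072,"dy":-0.0048,"dz":0,"wx":0,"wy":0,"wz":0},{"hand":1,"dx":-0.0137,"dy":-0.0105,"dz":0,"wx":0,"wy":0,"wz":0},{"hand":1,"dx":-0.0194,"dy":-0.017,"dz":0,"wx":0,"wy":0,"wz":0},{"hand":1,"dx":-0.0242,"dy":-0.0242,"dz":0,"wx":0,"wy":0,"wz":0},{"hand":1,"dx":-0.0242,"dy":-0.0242,"dz":0,"wx":0,"wy":0,"wz":0}])

```text
clock: 14.58
position: [0.596, 0.1639, 0.1517]
orientation: [1.18, 2.911, 0.002]
ft_force: [0.0, 1.2, 6.6]
gripper_width: 0.0205
grasp_force: 59.6
```

```bash
python3 -c "
from h import *
show(); knob()"
```

```text
t 14.58 p [596.  163.9 151.7] ang 135.9 tilt [0.0007 0.0013] F [0.04 1.23 6.56] M [ 0.17  0.38 -0.07] w 20.5 g 59.6 q [ 0.15  0.66 -0.79  1.63  0.51  1.07  0.02]
knob ang -14.3 r 66.4 Fcw-resist 1.2 Frad out -0.27
```

Request:
apply_moves(motion=[{"hand":1,"dx":-0.0038,"dy":-0.0077,"dz":0,"wx":0,"wy":0,"wz":0},{"hand":1,"dx":-0.0066,"dy":-0.0159,"dz":0,"wx":0,"wy":0,"wz":0},{"hand":1,"dx":-0.0082,"dy":-0.0244,"dz":0,"wx":0,"wy":0,"wz":0},{"hand":1,"dx":-0.0088,"dy":-0.033,"dz":0,"wx":0,"wy":0,"wz":0},{"hand":1,"dx":-0.0088,"dy":-0.033,"dz":0,"wx":0,"wy":0,"wz":0}])

```text
clock: 15.0
position: [0.5784, 0.1332, 0.1517]
orientation: [1.18, 2.911, 0.001]
ft_force: [0.7, -0.4, 7.2]
gripper_width: 0.0202
grasp_force: 59.6
```

```bash
python3 -c "
from h import *
show(); knob()"
```

```text
t 15.0 p [578.4 133.2 151.7] ang 135.9 tilt [0.0007 0.0001] F [ 0.68 -0.4   7.23] M [ 0.28  0.1  -0.05] w 20.2 g 59.6 q [ 0.21  0.63 -0.8   1.69  0.51  1.04  0.05]
knob ang -45.2 r 66.4 Fcw-resist 0.2 Frad out 0.76
```

Request:
apply_moves(motion=[{"hand":1,"dx":0.0006,"dy":-0.0086,"dz":0,"wx":0,"wy":0,"wz":0},{"hand":1,"dx":0.0022,"dy":-0.0171,"dz":0,"wx":0,"wy":0,"wz":0},{"hand":1,"dx":0.005,"dy":-0.0253,"dz":0,"wx":0,"wy":0,"wz":0},{"hand":1,"dx":0.0088,"dy":-0.033,"dz":0,"wx":0,"wy":0,"wz":0}])

```text
clock: 15.33
position: [0.5501, 0.1165, 0.1519]
orientation: [1.179, 2.91, 0.003]
ft_force: [2.4, 1.7, 6.6]
gripper_width: 0.0203
grasp_force: 59.4
```

```bash
python3 -c "
from h import *
show(); knob()"
```

```text
t 15.33 p [550.1 116.5 151.9] ang 135.9 tilt [0.0024 0.0013] F [2.35 1.69 6.58] M [ 0.69 -0.55 -0.03] w 20.3 g 59.4 q [ 0.26  0.58 -0.81  1.78  0.5   0.99  0.05]
knob ang -73.8 r 66.4 Fcw-resist 2.73 Frad out -0.97
```

Request:
apply_moves(motion=[{"hand":1,"dx":0.0048,"dy":-0.0072,"dz":0,"wx":0,"wy":0,"wz":0},{"hand":1,"dx":0.0105,"dy":-0.0137,"dz":0,"wx":0,"wy":0,"wz":0},{"hand":1,"dx":0.017,"dy":-0.0194,"dz":0,"wx":0,"wy":0,"wz":0},{"hand":1,"dx":0.0242,"dy":-0.0242,"dz":0,"wx":0,"wy":0,"wz":0}])

```text
clock: 15.67
position: [0.516, 0.1159, 0.1519]
orientation: [1.179, 2.909, 0.003]
ft_force: [2.6, 1.2, 6.3]
gripper_width: 0.0203
grasp_force: 59.4
```

```bash
python3 -c "
from h import *
show(); knob()"
```

```text
t 15.67 p [516.  115.9 151.9] ang 135.9 tilt [0.0028 0.0009] F [2.56 1.22 6.33] M [ 0.56 -0.82  0.01] w 20.3 g 59.4 q [ 0.27  0.54 -0.82  1.86  0.48  0.95  0.03]
knob ang -103.6 r 66.2 Fcw-resist 2.2 Frad out -1.79
```

600°, friction only (2.2 N). Go on.

Request:
apply_moves(motion=[{"hand":1,"dx":0.0077,"dy":-0.0038,"dz":0,"wx":0,"wy":0,"wz":0},{"hand":1,"dx":0.0159,"dy":-0.0066,"dz":0,"wx":0,"wy":0,"wz":0},{"hand":1,"dx":0.0244,"dy":-0.0082,"dz":0,"wx":0,"wy":0,"wz":0},{"hand":1,"dx":0.033,"dy":-0.0088,"dz":0,"wx":0,"wy":0,"wz":0}])

```text
clock: 16.0
position: [0.4861, 0.1323, 0.1519]
orientation: [1.18, 2.909, 0.002]
ft_force: [2.0, -1.2, 6.8]
gripper_width: 0.0208
grasp_force: 59.6
```

```bash
python3 -c "
from h import *
show(); knob()"
```

```text
t 16.0 p [486.1 132.3 151.9] ang 135.9 tilt [0.0026 0.    ] F [ 2.02 -1.19  6.77] M [ 0.15 -0.97  0.  ] w 20.8 g 59.6 q [ 0.25  0.5  -0.83  1.93  0.47  0.92 -0.02]
knob ang -133.4 r 66.1 Fcw-resist 2.29 Frad out -0.52
```

Request:
apply_moves(motion=[{"hand":1,"dx":0.0086,"dy":0.0006,"dz":0,"wx":0,"wy":0,"wz":0},{"hand":1,"dx":0.0171,"dy":0.0022,"dz":0,"wx":0,"wy":0,"wz":0},{"hand":1,"dx":0.0253,"dy":0.005,"dz":0,"wx":0,"wy":0,"wz":0},{"hand":1,"dx":0.033,"dy":0.0088,"dz":0,"wx":0,"wy":0,"wz":0}])

```text
clock: 16.33
position: [0.4683, 0.1613, 0.1518]
orientation: [1.18, 2.91, -0.0]
ft_force: [1.9, -2.6, 6.2]
gripper_width: 0.0205
grasp_force: 59.7
```

```bash
python3 -c "
from h import *
show(); knob()"
```

```text
t 16.33 p [468.3 161.3 151.8] ang 135.9 tilt [ 0.0019 -0.0009] F [ 1.86 -2.61  6.18] M [-0.3  -0.89  0.01] w 20.5 g 59.7 q [ 0.19  0.49 -0.84  1.95  0.46  0.91 -0.09]
knob ang -163.3 r 66.1 Fcw-resist 3.04 Frad out -1.03
```

Request:
apply_moves(motion=[{"hand":1,"dx":0.0072,"dy":0.0048,"dz":0,"wx":0,"wy":0,"wz":0},{"hand":1,"dx":0.0137,"dy":0.0105,"dz":0,"wx":0,"wy":0,"wz":0},{"hand":1,"dx":0.0194,"dy":0.017,"dz":0,"wx":0,"wy":0,"wz":0},{"hand":1,"dx":0.0242,"dy":0.0242,"dz":0,"wx":0,"wy":0,"wz":0}])

```text
clock: 16.67
position: [0.4658, 0.1901, 0.1506]
orientation: [1.182, 2.909, -0.019]
ft_force: [-5.7, -20.5, 17.0]
gripper_width: 0.0205
grasp_force: 60.8
```

```bash
python3 -c "
from h import *
show(); knob()"
```

```text
t 16.67 p [465.8 190.1 150.6] ang 135.8 tilt [-0.0036 -0.0115] F [ -5.66 -20.51  17.02] M [-4.68  0.9   0.06] w 20.5 g 60.8 q [ 0.11  0.51 -0.82  1.92  0.47  0.93 -0.15]
knob ang 171.5 r 66.5 Fcw-resist 21.12 Frad out 2.57
```

A sudden 21 N, more than the rubber alone would give over 25°. Ease the command back to where the knob actually is and read again.

Request:
apply_moves(motion=[{"hand":1,"dx":-0.004,"dy":-0.006,"dz":0,"wx":0,"wy":0,"wz":0},{"hand":1,"dx":-0.004,"dy":-0.006,"dz":0,"wx":0,"wy":0,"wz":0}])

```text
clock: 16.83
position: [0.4652, 0.1867, 0.151]
orientation: [1.18, 2.911, -0.006]
ft_force: [-2.3, -6.2, 7.7]
gripper_width: 0.0204
grasp_force: 59.8
```

```bash
python3 -c "
from h import *
show(); knob()
S=snap('side','s5'); cv2.imwrite('pics/c5.png',S['color'][150:400,130:430][:,:,::-1].repeat(2,0).repeat(2,1))"
```

```text
t 16.83 p [465.2 186.7 151. ] ang 135.9 tilt [-0.0013 -0.0037] F [-2.32 -6.24  7.74] M [-1.07  0.21  0.01] w 20.4 g 59.8 q [ 0.13  0.5  -0.83  1.93  0.47  0.92 -0.13]
knob ang 174.5 r 66.7 Fcw-resist 6.43 Frad out 1.71
```

View pics/c5.png

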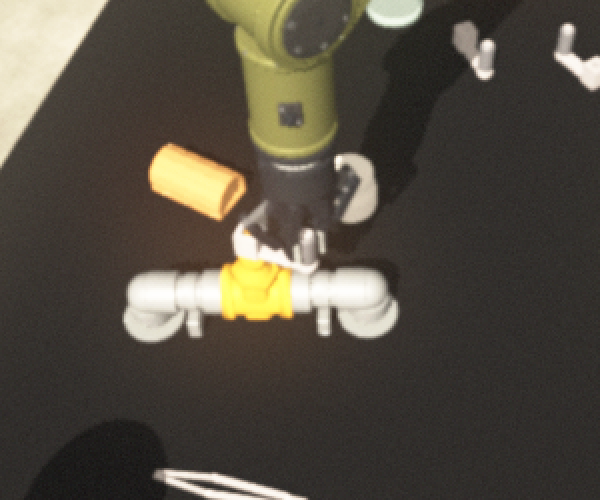

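The image shows nothing in the way, just the gripper on the knob with the cave and tub clear. Settle, then creep on.

Request:
apply_moves(motion=[{"hand":1,"dx":0,"dy":0,"dz":0,"wx":0,"wy":0,"wz":0},{"hand":1,"dx":0,"dy":0,"dz":0,"wx":0,"wy":0,"wz":0},{"hand":1,"dx":0,"dy":0,"dz":0,"wx":0,"wy":0,"wz":0}])

```text
clock: 17.13
position: [0.4652, 0.1865, 0.151]
orientation: [1.181, 2.911, -0.007]
ft_force: [-0.7, -6.1, 7.4]
gripper_width: 0.0206
grasp_force: 59.8
```

```bash
python3 -c "
from h import *
show(); knob()"
```

```text
t 17.13 p [465.2 186.5 151. ] ang 135.8 tilt [-0.0016 -0.0041] F [-0.65 -6.13  7.36] M [-1.1   0.19  0.04] w 20.6 g 59.8 q [ 0.13  0.5  -0.83  1.93  0.47  0.92 -0.14]
knob ang 174.7 r 66.7 Fcw-resist 6.17 Frad out 0.08
```

Request:
apply_moves(motion=[{"hand":1,"dx":0.0004,"dy":0.0005,"dz":0,"wx":0,"wy":0,"wz":0},{"hand":1,"dx":0.0008,"dy":0.0011,"dz":0,"wx":0,"wy":0,"wz":0},{"hand":1,"dx":0.0012,"dy":0.0016,"dz":0,"wx":0,"wy":0,"wz":0},{"hand":1,"dx":0.0012,"dy":0.0016,"dz":0,"wx":0,"wy":0,"wz":0}])

```text
clock: 17.47
position: [0.4652, 0.1873, 0.1508]
orientation: [1.182, 2.911, -0.011]
ft_force: [-2.7, -9.6, 8.7]
gripper_width: 0.0206
grasp_force: 60.0
```

```bash
python3 -c "
from h import *
show(); knob()"
```

```text
t 17.47 p [465.2 187.3 150.8] ang 135.8 tilt [-0.0024 -0.0064] F [-2.75 -9.65  8.66] M [-1.84  0.33  0.02] w 20.6 g 60.0 q [ 0.12  0.5  -0.83  1.93  0.47  0.92 -0.14]
knob ang 174.0 r 66.8 Fcw-resist 9.88 Frad out 1.73
```

The spindle holds 9.9 N at the knob without turning, and I wound at most about 30° past first touch (≤0.37 mm). That is snug. Ease the load off, then open and rise.

Request:
apply_moves(motion=[{"hand":1,"dx":-0.0016,"dy":-0.0021,"dz":0,"wx":0,"wy":0,"wz":0},{"hand":1,"dx":-0.0031,"dy":-0.0041,"dz":0,"wx":0,"wy":0,"wz":0},{"hand":1,"dx":-0.0031,"dy":-0.0041,"dz":0,"wx":0,"wy":0,"wz":0}])

```text
clock: 17.72
position: [0.4651, 0.1844, 0.1512]
orientation: [1.18, 2.911, -0.003]
ft_force: [-1.1, -2.4, 5.6]
gripper_width: 0.0211
grasp_force: 59.8
```

```bash
python3 -c "
from h import *
show(); knob()"
```

```text
t 17.72 p [465.1 184.4 151.2] ang 135.9 tilt [-0.0007 -0.0019] F [-1.06 -2.44  5.63] M [-0.46  0.08  0.03] w 21.1 g 59.8 q [ 0.13  0.5  -0.83  1.93  0.47  0.91 -0.13]
knob ang 176.5 r 66.6 Fcw-resist 2.5 Frad out 0.9
```

Request:
apply_moves(motion=[{"hand":1,"dx":0.0008,"dy":0.001,"dz":0,"wx":0,"wy":0,"wz":0},{"hand":1,"dx":0.0016,"dy":0.0021,"dz":0,"wx":0,"wy":0,"wz":0},{"hand":1,"dx":0.0022,"dy":0.0029,"dz":0,"wx":0,"wy":0,"wz":0},{"hand":1,"dx":0.0022,"dy":0.0029,"dz":0,"wx":0,"wy":0,"wz":0},{"hand":1,"dx":0.0022,"dy":0.0029,"dz":0,"wx":0,"wy":0,"wz":0}])

```text
clock: 18.13
position: [0.4651, 0.1859, 0.1509]
orientation: [1.182, 2.911, -0.01]
ft_force: [-2.0, -8.9, 9.0]
gripper_width: 0.0209
grasp_force: 60.0
```

```bash
python3 -c "
from h import *
show(); knob()"
```

```text
t 18.13 p [465.1 185.9 150.9] ang 135.8 tilt [-0.0022 -0.006 ] F [-2.02 -8.89  8.96] M [-1.79  0.26  0.03] w 20.9 g 60.0 q [ 0.13  0.5  -0.83  1.93  0.47  0.92 -0.14]
knob ang 175.2 r 66.7 Fcw-resist 9.03 Frad out 1.27
```

It still holds 9 N. Ease off again, open and rise clear.

Request:
apply_moves(motion=[{"hand":1,"dx":-0.001,"dy":-0.0014,"dz":0,"wx":0,"wy":0,"wz":0},{"hand":1,"dx":-0.0018,"dy":-0.0024,"dz":0,"wx":0,"wy":0,"wz":0},{"hand":-1,"dx":-0.0018,"dy":-0.0024,"dz":0,"wx":0,"wy":0,"wz":0},{"hand":-1,"dx":-0.0018,"dy":-0.0024,"dz":0,"wx":0,"wy":0,"wz":0},{"hand":-1,"dx":-0.0018,"dy":-0.0024,"dz":0,"wx":0,"wy":0,"wz":0},{"hand":-1,"dx":-0.0018,"dy":-0.0024,"dz":0,"wx":0,"wy":0,"wz":0},{"hand":-1,"dx":-0.0018,"dy":-0.0024,"dz":0,"wx":0,"wy":0,"wz":0},{"hand":-1,"dx":-0.0018,"dy":-0.0024,"dz":0,"wx":0,"wy":0,"wz":0},{"hand":-1,"dx":-0.0018,"dy":-0.0024,"dz":-0.02,"wx":0,"wy":0,"wz":0},{"hand":-1,"dx":-0.0018,"dy":-0.0024,"dz":-0.05,"wx":0,"wy":0,"wz":0},{"hand":-1,"dx":-0.0018,"dy":-0.0024,"dz":-0.08,"wx":0,"wy":0,"wz":0},{"hand":-1,"dx":-0.0018,"dy":-0.0024,"dz":-0.11,"wx":0,"wy":0,"wz":0}])

```text
clock: 19.13
position: [0.4647, 0.1868, 0.2625]
orientation: [-1.177, -2.912, 0.0]
ft_force: [1.0, 0.2, -0.2]
gripper_width: 0.0853
grasp_force: 0.0
```

```bash
python3 -c "
from h import *
show(); S=snap('side','s6')
g=cv2.cvtColor(S['color'],cv2.COLOR_RGB2HSV); a=proj(S,[.4655,.186,.188]); h=proj(S,[.5316,.1803,.166]); print('expected knob top, hub top px',a,h)
x0,y0=(a-18).astype(int); print((g[y0:y0+36:2,x0:x0+44:2,1]<60).astype(int)*(g[y0:y0+36:2,x0:x0+44:2,2]>120))"
```

```text
t 19.13 p [464.7 186.8 262.5] ang 136.0 tilt [-0.0009  0.0002] F [ 0.95  0.16 -0.24] M [ 0.05 -0.09 -0.01] w 85.3 g 0.0 q [ 0.21  0.38 -0.91  1.76  0.33  1.16  0.  ]
expected knob top, hub top px [281.8145156  265.43018701] [253.65406153 263.96137726]
[[0 0 0 0 0 0 0 0 0 0 0 0 0 0 1 1 1 1 1 1 1 1]
 [0 0 0 0 0 0 0 0 0 0 0 0 0 0 1 1 1 1 1 1 1 1]
 [0 0 0 0 0 0 0 0 0 0 0 0 0 0 0 1 1 1 1 1 1 1]
 [0 0 0 0 0 0 0 0 0 0 0 0 0 0 0 1 1 1 1 1 1 1]
 [0 0 0 0 0 0 0 0 0 0 0 0 0 0 0 1 1 1 1 1 1 1]
 [0 0 0 0 0 0 0 0 0 0 0 0 0 0 0 0 1 1 1 1 1 1]
 [0 0 0 0 0 0 0 0 0 0 0 0 0 0 0 0 0 1 1 1 1 1]
 [0 0 0 0 0 0 0 0 0 0 0 0 0 0 0 0 0 0 1 1 1 1]
 [0 0 0 0 0 0 0 0 1 1 1 1 0 0 0 0 0 0 0 0 0 0]
 [0 0 0 0 0 0 0 0 1 1 1 1 1 0 0 0 0 0 0 0 0 0]
 [0 0 0 0 0 0 0 1 1 1 1 1 1 0 0 0 0 0 0 0 0 0]
 [0 0 0 0 0 0 0 0 1 1 1 1 1 0 0 0 0 0 0 0 0 0]
 [1 1 1 1 1 0 0 0 1 1 1 1 1 0 0 0 0 0 0 0 0 0]
 [1 1 1 1 1 1 1 1 1 1 1 1 1 0 0 0 0 0 0 0 0 0]
 [1 1 1 1 1 1 1 1 1 1 1 1 1 0 0 0 0 0 0 0 0 0]
 [1 1 1 1 1 1 1 1 1 1 1 1 1 0 0 0 0 0 0 0 0 0]
 [1 1 1 1 1 1 1 1 1 1 1 1 1 1 0 0 0 0 0 0 0 0]
 [0 0 0 1 1 1 1 1 1 1 1 1 1 1 0 0 0 0 0 0 0 0]]
```

The crank is in place at its seated height, the gripper is clear, and the bystanders weren't touched. Handing in.

```bash
python3 -c "
from bench import ctrl
print(ctrl.hand_in())"
```

```text
the job is handed in; nothing more can be done
None
```

The crank is fitted down on its collar and wound clockwise nearly two turns until the valve is shut; it held about 9 N at the knob without turning. I let go and handed in, but a brief 21 N peak just past first touch, over the 20 N mark, may count against it. I judged it not over-wound (at most about 0.4 mm past touch); the hand-in returned no verdict.

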